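Hold the run key turned in the interlock box

ROBOT

A 6-joint arm with a two-finger parallel gripper is mounted at the origin on a cart in front of the work surface, level with it; the furniture and walls round the work are solid. World frame = base frame: x ahead of the robot, y to its left, z up, the work surface at z = 0. Lengths are in m, angles in rad, forces in N, time in s.
With the tool pointing down it reaches from about 0.25 to 0.775 m from the base axis. Payload 4 kg.
Tool frame: the origin (TCP) lies between the finger pads; the fingertips stand 14 mm ahead of it and the grasp point (between the pads) lies 5 mm behind it (robot.tips_ahead is the distance from the TCP to the fingertips, in m); z points along the fingers, y is the direction in which the jaws open and shut (so a half turn about z gives the same grasp; the last joint's range is limited). The gripper opens to 94 mm and grips with 3 to 60 N. Pads are 16 mm wide; open, the fingers measure 119 mm over their backs; the gripper's body (75 mm by 177 mm) begins 78 mm behind the grasp point.
Start: joints at [1.03, 0.087, 1.371, -0, 1.684, -0.103], TCP at [0.233, 0.498, 0.22] pointing down, gripper open.
Joint ranges: [-3.1, 3.1], [-0.76, 2.03], [0.27, 2.55], [-1.08, 4.22], [0.17, 2.65], [-2.57, 2.57]. Speed limits (rad/s): [2.79, 2.79, 3.14, 3.14, 3.14, 3.14].

INTERFACE

Orientations are given as [roll, pitch, yaw] about the fixed x, y, z axes, in that order (R = Rz(yaw) Ry(pitch) Rx(roll)).
In Python, from bench import robot, optics, job gives the robot as it stands.
- The arm moves only by the tool apply_moves, never from a script. Its argument "moves" is a list of rows, each a list of 3 entries, a list of its own where there are three numbers: the shift along the tool's x, y, z in cm, then the turn, a rotation vector about the tool's x, y, z in rad, then the opening, from 0 (shut) to 1 (fully open). In form: [[[tx, ty, tz], [rx, ry, rz], grip], ...]. A call has exactly 10 rows; each row is the pose to reach, as a shift and turn from the pose commanded when the call began, along the tool's axes at that moment; what a row does not reach only later rows make up. A row lasts 1/12 s, in which the tool goes at most 41.7 mm and 7.16 degrees, less where a joint would pass 70% of its speed; a pose out of reach is approached as far as the arm can. A call with a gripper value outside its range is refused whole. The fingers move at their own pace and stop on an object; the grip force is fixed at half the most. Time passes only in rows, so rows that repeat a pose let the fingers close, or fill a call up. It gives the time, the measured TCP pose, the force and the opening at its end, in the units of the state.
- robot.get_obs(): the state, without advancing time (a new reading comes with each control period).
- optics.snapshot(name): name is "side" or "top"; returns the picture (420x560x3 uint8, red, green, blue); there is no depth.
- optics.get_calibration(name): a dict with "fx", "fy", "cx", "cy" (pixels), "rvec" (rotation vector, rad) and "tvec" (3), from world to camera coordinates, as OpenCV has them. Camera axes: x right, y down, z forward; pixel columns grow to the right and rows downward; lengths in m; the calibration is good to about 2 mm. A picture is of the moment at which its call begins. get_calibration takes no time and is no camera call.
- job.close_job(): hands the job in, once; it reports no verdict.
The state is a dict: "time": time; "joint_positions": joint angles; "qvel": joint speeds; "joint_torque": joint torques, N m; "tool_pos": TCP position; "ee_rot": TCP orientation; "wrist_force": force on the tool from outside, world axes, zero at the start; "wrist_torque": the same for the moment, N m; "width": finger opening in m.
Only numpy, scipy, OpenCV 4.12 (cv2) and the standard library are available. Lean on these libraries where they do the work, as an engineer would, in place of code of your own. Each camera call takes 0.05 s, during which the arm holds its last target.

TASK

Take the key with the square-cornered bow out of the key stand, push it fully home in the slot on top of the grey switch box, wiggling it past the sticky pins if it catches, and turn it a quarter clockwise to its stop. It is a hold-to-run switch that springs back, so finish with the gripper still holding the key turned at the stop. Leave the round-bowed key standing in its stand and do not disturb the other things on the bench.

Things in the scene. Friction and masses are not known exactly. Their poses are not given: they have to be found in the camera images.
- switch_box: fixed grey key-switch box, 120 (its x) x 100 (its y) x 55 mm high, a 60x50 mm aluminium plate flush in its top and three small lamp domes (8 mm high) along its +x side. Origin: centre of its underside, z up. The key slot is in the aluminium plate, at keyhole.
- keyhole (a point): centre of the key slot's mouth, in the box's flat top (55 mm above the worktop); axes as the box's. Slot 18 mm long along x, 6 mm wide along y, 1.5 mm chamfer, through a 5 mm plate; the turning plug below has a slot 17.2 x 5 mm. The key enters straight down, blade along x, either way round. Fully home its collar rests on the plate, its tip 21 mm below this point.
- pins (a point): inside the box, on the slot's axis 11.5 mm below its mouth: two sticky spring pins jut in from the slot's two ends (x) about here. The key's wedge meets them when its tip is 14 to 18 mm down; pressing straight down past them takes about 5 to 15 N, and wiggling a few degrees helps. Turn only when fully home: before that the blade is still in the fixed plate. While turned it cannot come out.
- plug (a joint): turn of the lock plug in rad: 0 at home (slots in line), grows as the key is turned clockwise seen from above, stop at 1.57. A spring pulls it back to 0 at once when let go (about 0.03 N m at home, 0.14 N m at the stop). The key has about 4 degrees of play in the plug, so turn the key a little over a quarter.
- square_key: the key to use: rectangular, SQUARE-cornered grey bow, standing bow up in the stand. Origin at its wedge tip (lowest point), z up, x along the width of blade and bow. From the tip: 45 degree wedge 0 to 8 mm; blade 16 wide, 4 thick to 14 mm; stem of diameter 4; collar of diameter 18 from 21 to 25; neck of diameter 8; bow from 37 to 73 mm. About 60 g. A half turn about z makes no difference.
- square_key_bow (a point): centre of the square key's bow, on its axis 55 mm above its tip; axes as the key's. The bow is 30 mm wide (x), 9 mm thick (y), 36 mm high: grasp it from above across its thickness. In the stand the key's collar rests on the stand's top; lift straight up, 21 mm to clear.
- round_key: another key, to be left in the stand: ROUND grey disc bow of diameter 36 mm, 9 mm thick, its stem 8 mm shorter (collar underside 13 mm above the tip), so it cannot work this lock. Origin at its tip, axes as the other key's.
- key_stand: fixed white block, 126 (its x) x 52 (its y) x 30 mm high on a 138 x 64 x 6 mm foot. Origin: centre of its underside. Two slots in its top, at x = -32 and +32 mm, each 17.5 mm along x by 5.8 mm along y, 24 mm deep; one key stands in each, either in either, blade along the stand's x.
- bench_timer: bystander, loose: small white timer, 58x62x15 (mm); leave it alone. Origin: centre of its underside.
- dish: bystander, loose: flat round petri dish, diameter 89, 14 high (mm); leave it alone. Origin: centre of its underside.
- slip_box: bystander, loose: tiny white cardboard box, 29x34x15 (mm); leave it alone. Origin: centre of its underside.
- pen: bystander, loose: black marker pen, 137 long, 15 high (mm); leave it alone. Origin: centre of its underside.
- tape: bystander, loose: roll of tape lying flat, diameter 86, 18 high (mm); leave it alone. Origin: centre of its underside.
- clip: bystander, loose: black binder clip, 40x32x16 (mm); leave it alone. Origin: centre of its underside.
- small_bottle: bystander, loose: small white screw-cap bottle, diameter 38, 74 high (mm); leave it alone. Origin: centre of its underside.
Things that resemble listed ones, but are neither listed nor needed, are in the scene too. Leave any orange look-alike of the switch_box alone. Leave any red look-alike of the round_key alone.

How it is judged:
By the outcome, as a careful person would: the job done as asked, in the order asked, and still so for the second after the job is handed in, while the arm keeps its last pose, push and grip.
It also fails if it takes over 58 s, if anything falls off the work surface, if the arm or the gripper's body presses on something with over 40 N, if the wrist force passes 120 N, or if a joint passes its speed limit or range.

## Working session

There is one attempt and no reset: what is moved stays moved. The work goes in short steps, Python scripts to look and compute and a tool call to move; the robot and the scene stay as the last step left them, time stands still between calls to the robot, and variables do not carry over. Pictures are saved under pics/ and viewed, and the job is handed in when it is done.

Besides the shell and the picture viewer there is one more tool, called after "Emit:" by a JSON object that holds its "api" and its "payload". apply_moves: Moves the arm, as the interface text tells. Its arguments: {"type":"object","properties":{"moves":{"type":"array"}},"required":["moves"]}

```bash
mkdir -p pics; ls; python3 - <<'E'
from bench import robot, optics, job
import cv2
o=robot.get_obs(); print(o['time'],o['tool_pos'],o['ee_rot'],o['width'],o['wrist_force'])
for n in("side","top"):
    im=optics.snapshot(n); cv2.imwrite(f"pics/{n}0.png",im[:,:,::-1]); print(n,optics.get_calibration(n))
E
```

```text
pics
0.0 [0.23292117 0.49767848 0.21830163] [-3.13940920e+00 -1.83667933e-04  2.70379545e+00] 0.09381171246038662 [ 0.5934159  -0.09226518  0.01669835]
side {'fx': 414.8551310090905, 'fy': 414.8551310090905, 'cx': 278.0456084874754, 'cy': 209.62677591122178, 'rvec': array([ 2.07167454, -0.1049289 ,  0.0413172 ]), 'tvec': array([-0.53231021,  0.12815528,  1.06807065])}
top {'fx': 544.8648626205359, 'fy': 544.8648626205359, 'cx': 273.46367550254746, 'cy': 208.62271290472722, 'rvec': array([ 2.19102878, -2.14777559,  0.10645949]), 'tvec': array([0.0789241 , 0.56012079, 1.70614013])}
```

View pics/side0.png

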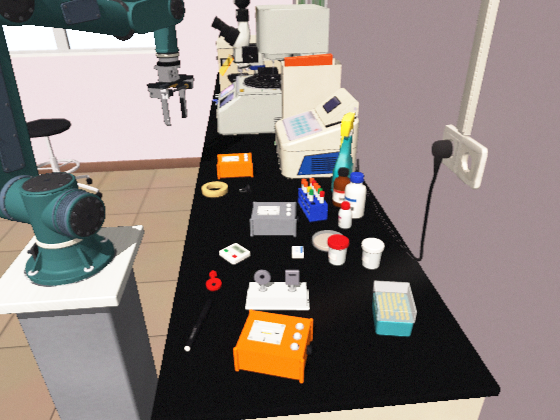

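View pics/top0.png

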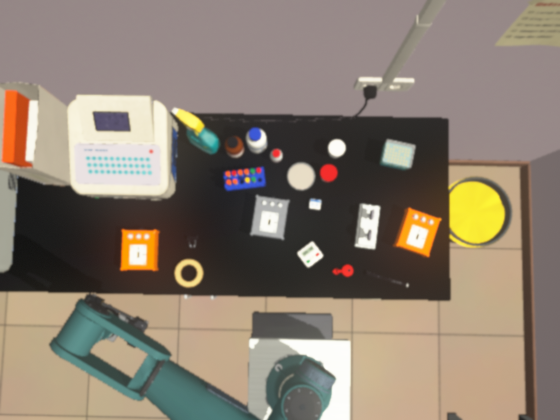

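The top view has +x up and +y left. The grey box is at about (270,217) and the stand at about (367,226). In the side view the round bow is on the left (262,277) and the square bow on the right (292,275). I'll zoom in to check.

```bash
python3 - <<'E'
import cv2,numpy as np
t=cv2.imread("pics/top0.png"); s=cv2.imread("pics/side0.png")
a=cv2.resize(t[185:265,240:400],(800,400),interpolation=cv2.INTER_CUBIC)
cv2.imwrite("pics/topz.png",a)
b=cv2.resize(s[190:320,230:330],(600,780)[:2],interpolation=cv2.INTER_CUBIC)
b=cv2.resize(s[195:315,235:335],(500,600),interpolation=cv2.INTER_CUBIC)
cv2.imwrite("pics/sidez.png",b)
E
```

```text
(no output)
```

View pics/topz.png

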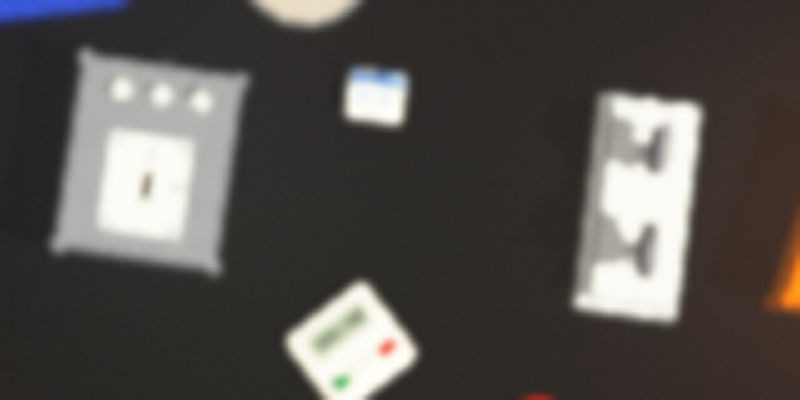

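View pics/sidez.png

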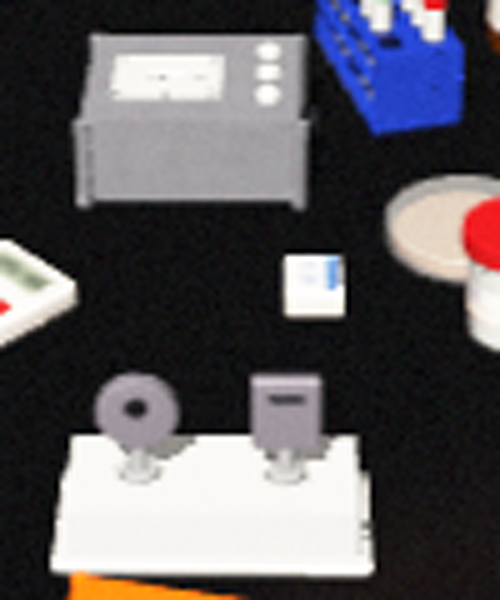

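```bash
cat > h.py <<'E'
import cv2,numpy as np
from bench import robot,optics,job
def cal(n):
    c=optics.get_calibration(n); R=cv2.Rodrigues(np.array(c['rvec']))[0]; t=np.array(c['tvec'])
    K=np.array([[c['fx'],0,c['cx']],[0,c['fy'],c['cy']],[0,0,1]]); return K,R,t
def ray(n,uv):
    K,R,t=cal(n); d=R.T@np.linalg.inv(K)@np.array([uv[0],uv[1],1.]); return -R.T@t,d
def plane(n,uv,z):
    o,d=ray(n,uv); return o+d*(z-o[2])/d[2]
def tri(a,b): # side uv, top uv
    o1,d1=ray("side",a);o2,d2=ray("top",b)
    s=np.linalg.lstsq(np.c_[d1,-d2],o2-o1,rcond=None)[0]
    p,q=o1+d1*s[0],o2+d2*s[1]; return (p+q)/2,np.linalg.norm(p-q)
def proj(n,p):
    K,R,t=cal(n); x=K@(R@np.asarray(p)+t); return x[:2]/x[2]
def blobs(mask,off=(0,0)):
    n,l,st,c=cv2.connectedComponentsWithStats(mask.astype(np.uint8))
    return [(st[i],c[i]+np.array(off)) for i in range(1,n)]
E
python3 - <<'E'
from h import *
for n,f,roi in(("top","pics/top0.png",(255,200,290,245)),("side","pics/side0.png",(245,198,300,240))):
    im=cv2.imread(f); x0,y0,x1,y1=roi
    g=im[y0:y1,x0:x1].max(2).astype(int)
    print(n); 
    m=(g>205)
    cs,_=cv2.findContours(m.astype(np.uint8),cv2.RETR_EXTERNAL,cv2.CHAIN_APPROX_NONE)
    for c in cs:
        if cv2.contourArea(c)>15:
            r=cv2.minAreaRect(c); 
            M=cv2.moments(c); ct=np.array([M['m10'],M['m01']])/M['m00']+[x0,y0]
            print(cv2.contourArea(c),ct,plane(n,ct,.055)); b=cv2.boxPoints(r)+[x0,y0]
            P=np.array([plane(n,q,.055) for q in b]); print(P.round(4), [np.linalg.norm(P[i]-P[i-1]).round(4) for i in range(4)],[np.degrees(np.arctan2(*(P[i]-P[i-1])[1::-1])).round(1) for i in range(4)])
im=cv2.imread("pics/top0.png");print(im[208:236,258:282].max(2))
im=cv2.imread("pics/side0.png");print(im[203:218,254:284].max(2))
E
```

```text
top
333.5 [268.66066967 221.52973513] [0.51490177 0.10420316 0.055     ]
[[0.4862 0.1359 0.055 ]
 [0.5511 0.1274 0.055 ]
 [0.5437 0.0722 0.055 ]
 [0.4788 0.0809 0.055 ]] [np.float64(0.0555), np.float64(0.0655), np.float64(0.0557), np.float64(0.0655)] [np.float64(82.4), np.float64(-7.4), np.float64(-97.6), np.float64(172.4)]
side
168.5 [268.21859545 209.96735905] [0.51718859 0.10292589 0.055     ]
[[0.4869 0.1303 0.055 ]
 [0.5496 0.1227 0.055 ]
 [0.5452 0.0763 0.055 ]
 [0.4846 0.0835 0.055 ]] [np.float64(0.0468), np.float64(0.0632), np.float64(0.0466), np.float64(0.061)] [np.float64(87.2), np.float64(-6.9), np.float64(-95.4), np.float64(173.2)]
[[175 175 176 176 176 177 178 178 178 178 179 178 179 180 179 179 178 179
  180 180 181 183 188 184]
 [175 175 176 176 178 180 181 181 180 179 179 178 179 178 178 178 179 180
  180 180 180 180 182 180]
 [175 174 176 180 189 197 197 192 189 187 185 183 182 180 179 179 179 180
  180 181 180 180 180 179]
 [175 176 178 189 212 225 225 223 221 219 215 209 204 198 192 189 186 184
  184 183 182 180 179 178]
 [176 177 181 200 227 238 241 243 245 245 24
[... 3556 characters left out ...]
250 250 250 250 249 250
  250 250 250 250 243 242 243 207 173 175 175 176]
 [175 172 187 188 212 240 247 249 250 250 249 249 249 235 230 249 249 249
  249 249 249 249 242 236 231 193 174 177 176 178]
 [176 176 174 197 226 229 231 232 231 232 232 232 232 211 204 232 233 231
  233 233 232 232 219 216 219 189 169 175 175 175]
 [175 176 174 176 183 183 187 185 181 182 184 184 182 183 177 182 185 185
  181 181 182 182 176 178 178 177 174 172 175 176]
 [171 170 174 174 177 175 176 175 175 172 175 169 173 173 174 172 173 174
  173 171 170 172 168 173 172 173 174 171 172 171]
 [176 173 174 175 177 174 175 173 177 170 170 174 173 175 174 175 177 172
  174 176 174 175 174 173 174 175 174 176 173 174]]
```

```bash
python3 - <<'E'
from h import *
im=cv2.imread("pics/top0.png").max(2).astype(float)
# slot darkness
y0,y1,x0,x1=217,227,266,273
w=np.clip(250-im[y0:y1,x0:x1],0,None); w[w<6]=0
ys,xs=np.mgrid[y0:y1,x0:x1]; c=np.array([(w*xs).sum(),(w*ys).sum()])/w.sum()
print("slot top",c,plane("top",c,.055))
dx=xs-c[0];dy=ys-c[1];C=np.array([[(w*dx*dx).sum(),(w*dx*dy).sum()],[0,(w*dy*dy).sum()]])/w.sum();C[1,0]=C[0,1]
e=np.linalg.eigh(C)[1][:,1]; a=plane("top",c+e*3,.055)-plane("top",c,.055);print("slot yaw",np.degrees(np.arctan2(a[1],a[0])))
# plate weighted centroid
def pw(n,img,roi,lo,hi):
    x0,y0,x1,y1=roi; w=np.clip((img[y0:y1,x0:x1]-lo)/(hi-lo),0,1)
    w=cv2.morphologyEx(w,cv2.MORPH_CLOSE,np.ones((9,9)))
    w[w<.15]=0
    ys,xs=np.mgrid[y0:y1,x0:x1]; return np.array([(w*xs).sum(),(w*ys).sum()])/w.sum(), w.sum()
ct,_=pw("top",im,(257,208,282,235),180,250); print("plate top",ct,plane("top",ct,.055))
ims=cv2.imread("pics/side0.png").max(2).astype(float)
cs,_=pw("side",ims,(253,203,284,217),176,248); print("plate side",cs,plane("side",cs,.055)); print(tri(cs,ct))
# stand
for n,f in(("top",im),("side",ims)):
    bgr=cv2.imread(f"pics/{n}0.png"); m=(bgr.min(2)>205)
    x0,y0,x1,y1=(350,195,385,255) if n=="top" else (240,270,315,312)
    k=np.zeros_like(m);k[y0:y1,x0:x1]=m[y0:y1,x0:x1]
    cts,_=cv2.findContours(cv2.morphologyEx(k.astype(np.uint8),cv2.MORPH_CLOSE,np.ones((5,5))),cv2.RETR_EXTERNAL,cv2.CHAIN_APPROX_NONE)
    c=max(cts,key=cv2.contourArea); b=cv2.boxPoints(cv2.minAreaRect(c)); print(n,b.round(1))
    if n=="top":
        P=np.array([plane(n,q,.03) for q in b]);print(P.round(4),P.mean(0),[np.linalg.norm(P[i]-P[i-1]).round(4) for i in range(4)],[np.degrees(np.arctan2(*(P[i]-P[i-1])[1::-1])).round(1) for i in range(4)])
print(im[205:250,354:382].astype(int)[:, :])
E
```

```text
slot top [268.85313752 221.77970628] [0.51413066 0.10358544 0.055     ]
slot yaw 171.07499267956064
plate top [268.25376543 221.3067533 ] [0.51557504 0.10548926 0.055     ]
plate side [268.29075365 209.62964532] [0.51753265 0.10487185 0.055     ]
(array([0.51658903, 0.10547957, 0.05459925]), np.float64(0.001961332556071392))
top [[355.8 245.3]
 [362.7 203.6]
 [380.7 206.6]
 [373.8 248.3]]
[[ 0.4471 -0.1721  0.03  ]
 [ 0.5799 -0.1936  0.03  ]
 [ 0.5714 -0.2508  0.03  ]
 [ 0.4387 -0.2289  0.03  ]] [ 0.50927119 -0.21135363  0.03      ] [np.float64(0.0574), np.float64(0.1345), np.float64(0.0579), np.float64(0.1345)] [np.float64(81.7), np.float64(-9.2), np.float64(-98.4), np.float64(170.6)]
side [[245.9 308. ]
 [246.5 281.1]
 [309.6 282.6]
 [309.  309.6]]
[[ 45  45  44 ... 100  73  59]
 [ 45  45  44 ... 157 102  64]
 [ 45  45  45 ... 199 127  71]
 ...
 [ 62  83 100 ...  58  58  59]
 [ 50  54  58 ...  58  58  59]
 [ 49  49  51 ...  58  59  59]]
```

```bash
python3 - <<'E'
import cv2
t=cv2.imread("pics/top0.png"); s=cv2.imread("pics/side0.png")
cv2.imwrite("pics/tz2.png",cv2.resize(t[200:255,350:390],(436,600),interpolation=cv2.INTER_NEAREST))
cv2.imwrite("pics/sz2.png",cv2.resize(s[262:314,238:318],(800,520),interpolation=cv2.INTER_NEAREST))
E
```

```text
(no output)
```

View pics/tz2.png

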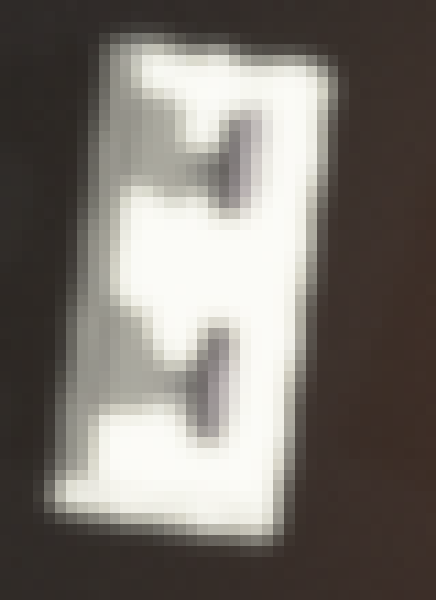

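View pics/sz2.png

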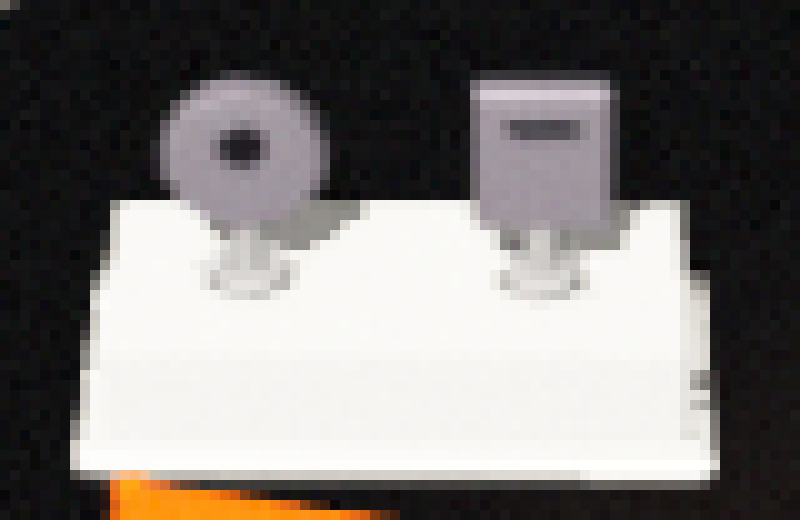

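```bash
python3 - <<'E'
from h import *
t=cv2.imread("pics/top0.png")
print(t[207:223,366:378].tolist().__len__()); print(t[207:223,366:378,1]); print(t[207:223,366:378,0].astype(int)-t[207:223,366:378,1])
for n in("top","side"): K,R,tt=cal(n);print(n,-R.T@tt)
print(tri((291.7,270.7),(372.6,214.4)))
for z in(.030,.036):
    # stand top back corners in side: crop(112,201),(683,201)
    for u in((249.0,281.7),(306,281.7)): print(z,plane("side",u,z))
    for u in((262.6,289.),(291.8,289.)): print(' collar',z,plane("side",u,z+.002))
E
```

```text
16
[[249 250 250 250 250 249 247 246 247 248 249 247]
 [243 249 251 251 250 249 247 246 248 250 251 250]
 [225 244 249 249 246 239 230 229 241 249 251 250]
 [204 236 247 245 226 197 187 200 231 247 250 250]
 [204 238 247 240 193 146 158 188 226 246 250 250]
 [202 233 241 228 168 128 156 189 226 246 250 250]
 [184 203 209 190 139 123 160 196 230 247 250 250]
 [168 166 158 140 111 122 165 204 235 248 250 249]
 [163 152 138 118 101 124 167 207 237 248 250 248]
 [165 157 144 123 107 129 171 210 238 249 250 246]
 [184 189 177 141 116 138 179 220 243 250 250 244]
 [223 232 223 177 138 153 196 232 247 251 250 242]
 [245 247 243 222 194 199 225 243 250 251 250 240]
 [250 250 249 244 240 240 245 249 251 251 250 239]
 [251 251 251 250 250 250 250 251 251 251 250 239]
 [251 251 251 251 251 251 251 251 251 251 250 237]]
[[ -6  -5  -4  -4  -4  -5  -6  -7  -7  -5  -5  -5]
 [ -7  -5  -5  -4  -4  -5  -7  -7  -6  -5  -5  -5]
 [-10  -8  -5  -4  -6  -8  -7  -7  -7  -6  -5  -5]
 [-12  -9  -5  -6  -8  -9  -6  -5  -7  -6  -4  -5]
 [-12  -9  -6  -8 -11  -4   0  -2  -5  -6  -4  -5]
 [-13  -9  -8  -8  -9  -2
[... 377 characters left out ...]
  -8]
 [ -4  -4  -5  -7  -8  -8  -6  -5  -5  -4  -5  -9]
 [ -4  -4  -5  -4  -5  -5  -4  -5  -4  -4  -5  -8]
 [ -4  -4  -4  -4  -4  -4  -4  -4  -4  -4  -5  -8]]
top [0.38592705 0.08557485 1.75345822]
side [ 0.45854406 -0.92006179  0.61949697]
(array([ 0.54315708, -0.21600904,  0.0805665 ]), np.float64(0.00356670575474081))
0.03 [ 0.4530411 -0.1791494  0.03     ]
0.03 [ 0.5799594  -0.19328787  0.03      ]
 collar 0.03 [ 0.48181048 -0.2101076   0.032     ]
 collar 0.03 [ 0.54507654 -0.2171149   0.032     ]
0.036 [ 0.45309711 -0.18669053  0.036     ]
0.036 [ 0.57872361 -0.2006851   0.036     ]
 collar 0.036 [ 0.48157287 -0.21735824  0.038     ]
 collar 0.036 [ 0.5441928  -0.22429397  0.038     ]
```

```bash
cat >> h.py <<'E'
from scipy.spatial.transform import Rotation as Ro
def delta(p,yawdeg):
    o=robot.get_obs(); R=Ro.from_euler('xyz',o['ee_rot'])
    T=Ro.from_euler('xyz',[np.pi,0,np.radians(yawdeg)])
    sh=R.inv().apply(np.array(p)-o['tool_pos'])*100
    print("t",o['time'],"pos",o['tool_pos'].round(4),"rpy",np.degrees(o['ee_rot']).round(2),"F",np.round(o['wrist_force'],2),"w",round(o['width'],4))
    print("shift cm",sh.round(2),"rotvec",(R.inv()*T).as_rotvec().round(4))
E
python3 -c "
from h import *
delta((.544,-.216,.16),172.5)"
```

```text
t 0.1 pos [0.2329 0.4977 0.2184] rpy [-1.7989e+02 -1.0000e-02  1.5491e+02] F [-0.47  0.61 -0.67] w 0.0939
shift cm [-58.43 -51.44   5.93] rotvec [-0.0019 -0.0005 -0.3069]
```

Emit:
{"api": "apply_moves", "payload": {"moves": [[[-58.4,-51.4,0],[0,0,-0.307],1],[[-58.4,-51.4,0],[0,0,-0.307],1],[[-58.4,-51.4,0],[0,0,-0.307],1],[[-58.4,-51.4,0],[0,0,-0.307],1],[[-58.4,-51.4,0],[0,0,-0.307],1],[[-58.4,-51.4,0],[0,0,-0.307],1],[[-58.4,-51.4,0],[0,0,-0.307],1],[[-58.4,-51.4,0],[0,0,-0.307],1],[[-58.4,-51.4,0],[0,0,-0.307],1],[[-58.4,-51.4,0],[0,0,-0.307],1]]}}

```text
time: 0.93
tool_pos: [0.3982, 0.1181, 0.2193]
ee_rot: [3.141, 0.0, 3.011]
wrist_force: [0.6, 1.2, -0.1]
width: 0.0941
```

```bash
python3 -c "
from h import *
delta((.544,-.216,.16),172.5)"
```

```text
t 0.9333 pos [0.3982 0.1181 0.2193] rpy [179.99   0.   172.52] F [ 0.61  1.2  -0.11] w 0.0941
shift cm [-18.8  -31.23   5.92] rotvec [0.0002 0.0001 0.0004]
```

Emit:
{"api": "apply_moves", "payload": {"moves": [[[-18.8,-31.0,3],[0,0,0],1],[[-18.8,-31.0,5],[0,0,0],1],[[-18.8,-31.0,5],[0,0,0],1],[[-18.8,-31.0,5],[0,0,0],1],[[-18.8,-31.0,5],[0,0,0],1],[[-18.8,-31.0,5],[0,0,0],1],[[-18.8,-31.0,5],[0,0,0],1],[[-18.8,-31.0,5],[0,0,0],1],[[-18.8,-31.0,5],[0,0,0],1],[[-18.8,-31.0,5],[0,0,0],1]]}}

```text
time: 1.77
tool_pos: [0.5443, -0.217, 0.166]
ee_rot: [-3.141, -0.004, 3.005]
wrist_force: [0.1, 0.6, -0.5]
width: 0.0943
```

```bash
python3 - <<'E'
from h import *
a=optics.snapshot("side")[:,:,::-1];b=optics.snapshot("top")[:,:,::-1]
cv2.imwrite("pics/side1.png",a);cv2.imwrite("pics/top1.png",b)
cv2.imwrite("pics/v1.png",np.hstack([cv2.resize(a[195:315,235:335],(400,480)),cv2.resize(b[180:260,340:405],(390,480))]))
delta((.544,-.216,.059),172.5)
E
```

```text
t 1.8667 pos [ 0.5436 -0.2125  0.1678] rpy [ 1.7991e+02 -1.7000e-01  1.7239e+02] F [-0.19  0.45 -0.95] w 0.094
shift cm [-0.12 -0.36 10.88] rotvec [ 0.0016 -0.003  -0.002 ]
```

View pics/v1.png

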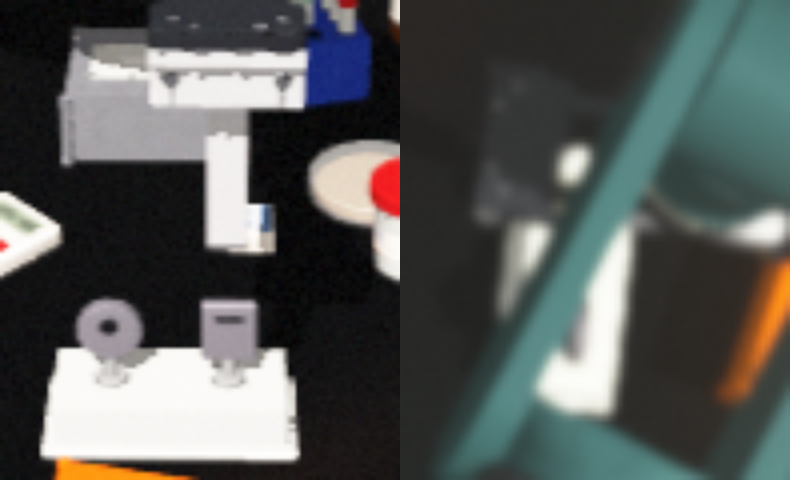

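Emit:
{"api": "apply_moves", "payload": {"moves": [[[-0.1,-0.3,3],[0,0,0],1],[[-0.1,-0.3,6],[0,0,0],1],[[-0.1,-0.3,9],[0,0,0],1],[[-0.1,-0.3,10.8],[0,0,0],0.6],[[-0.1,-0.3,10.8],[0,0,0],0.3],[[-0.1,-0.3,10.8],[0,0,0],0.22],[[-0.1,-0.3,10.8],[0,0,0],0.22],[[-0.1,-0.3,10.8],[0,0,0],0.22],[[-0.1,-0.3,10.8],[0,0,0],0.22],[[-0.1,-0.3,10.8],[0,0,0],0.22]]}}

```text
time: 2.7
tool_pos: [0.5457, -0.2153, 0.0633]
ee_rot: [-3.141, 0.003, 3.011]
wrist_force: [0.5, 0.7, -1.2]
width: 0.0506
```

```bash
python3 - <<'E'
from h import *
a=optics.snapshot("side")[:,:,::-1];b=optics.snapshot("top")[:,:,::-1]
cv2.imwrite("pics/side2.png",a);cv2.imwrite("pics/top2.png",b)
cv2.imwrite("pics/v2.png",np.hstack([cv2.resize(a[235:315,240:320],(480,480),interpolation=cv2.INTER_NEAREST),cv2.resize(b[195:255,345:385],(320,480))]))
delta((.544,-.216,.059),172.5)
E
```

```text
t 2.8 pos [ 0.5452 -0.2152  0.0625] rpy [-1.7997e+02  9.0000e-02  1.7250e+02] F [ 0.27 -0.48  0.39] w 0.043
shift cm [ 0.11 -0.1   0.35] rotvec [-0.0005  0.0016  0.    ]
```

View pics/v2.png

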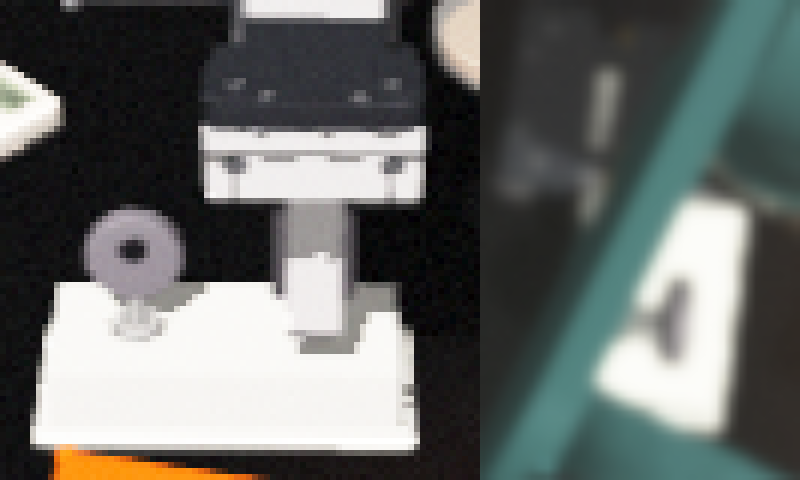

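Emit:
{"api": "apply_moves", "payload": {"moves": [[[0,0,0.2],[0,0,0],0.22],[[0,0,0.2],[0,0,0],0.2],[[0,0,0.2],[0,0,0],0.15],[[0,0,0.2],[0,0,0],0.12],[[0,0,0.2],[0,0,0],0.1],[[0,0,0.2],[0,0,0],0.05],[[0,0,0.2],[0,0,0],0],[[0,0,0.2],[0,0,0],0],[[0,0,0.2],[0,0,0],0],[[0,0,0.2],[0,0,0],0]]}}

```text
time: 3.63
tool_pos: [0.5447, -0.215, 0.0594]
ee_rot: [-3.142, -0.0, 3.011]
wrist_force: [-0.7, -0.7, -1.7]
width: 0.0088
```

Emit:
{"api": "apply_moves", "payload": {"moves": [[[0,0,0],[0,0,0],0],[[0,0,0],[0,0,0],0],[[0,0,0],[0,0,0],0],[[0,0,0],[0,0,0],0],[[0,0,0],[0,0,0],0],[[0,0,0],[0,0,0],0],[[0,0,0],[0,0,0],0],[[0,0,0],[0,0,0],0],[[0,0,0],[0,0,0],0],[[0,0,0],[0,0,0],0]]}}

```text
time: 4.47
tool_pos: [0.5447, -0.215, 0.0595]
ee_rot: [-3.142, 0.0, 3.011]
wrist_force: [-0.4, -1.0, -0.4]
width: 0.0086
```

```bash
python3 - <<'E'
from h import *
a=optics.snapshot("side")[:,:,::-1];b=optics.snapshot("top")[:,:,::-1]
cv2.imwrite("pics/side3.png",a);cv2.imwrite("pics/top3.png",b)
cv2.imwrite("pics/v3.png",np.hstack([cv2.resize(a[235:315,240:320],(480,480),interpolation=cv2.INTER_NEAREST),cv2.resize(b[195:255,345:385],(320,480))]))
delta((.544,-.216,.059),172.5)
print(robot.get_obs()['wrist_torque'])
E
```

```text
t 4.5667 pos [ 0.5447 -0.215   0.0595] rpy [-180.     0.   172.5] F [-0.88 -2.14 -0.87] w 0.0089
shift cm [ 0.06 -0.11  0.05] rotvec [-0.      0.      0.0001]
[-0.16140801  0.03142637 -0.04098804]
```

View pics/v3.png

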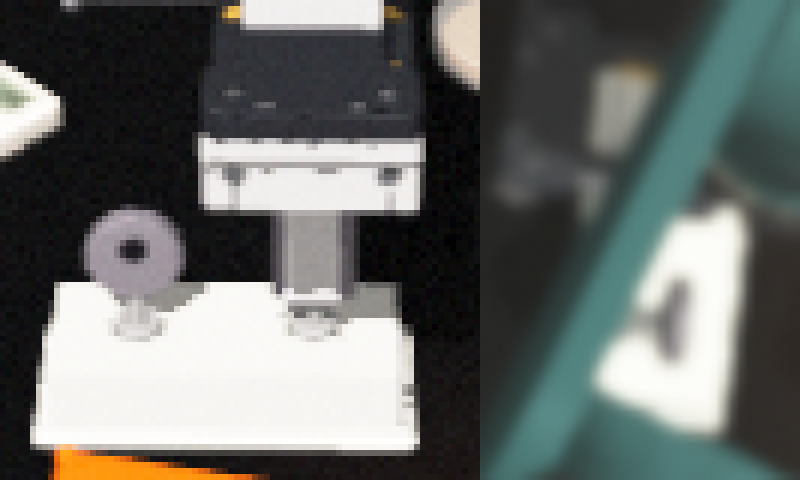

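Emit:
{"api": "apply_moves", "payload": {"moves": [[[0,0,-0.5],[0,0,0],0],[[0,0,-1],[0,0,0],0],[[0,0,-2],[0,0,0],0],[[0,0,-3],[0,0,0],0],[[0,0,-4.5],[0,0,0],0],[[0,0,-6],[0,0,0],0],[[0,0,-7.5],[0,0,0],0],[[0,0,-9],[0,0,0],0],[[0,0,-9],[0,0,0],0],[[0,0,-9],[0,0,0],0]]}}

```text
time: 5.4
tool_pos: [0.5457, -0.2151, 0.1517]
ee_rot: [-3.141, 0.004, 3.011]
wrist_force: [-0.5, 0.1, -0.4]
width: 0.0085
```

```bash
python3 - <<'E'
from h import *
a=optics.snapshot("side")[:,:,::-1]
cv2.imwrite("pics/side4.png",a)
cv2.imwrite("pics/v4.png",cv2.resize(a[215:315,240:340],(600,600),interpolation=cv2.INTER_NEAREST))
delta((.5155,.1045,.14),172.8)
print(robot.get_obs()['wrist_torque'])
E
```

```text
t 5.45 pos [ 0.545  -0.2148  0.1501] rpy [1.8000e+02 7.0000e-02 1.7252e+02] F [ 0.01 -0.1  -0.26] w 0.0087
shift cm [ 7.08 31.27  1.  ] rotvec [ 0.0001  0.0011 -0.005 ]
[0.07788929 0.07330356 0.00016538]
```

View pics/v4.png

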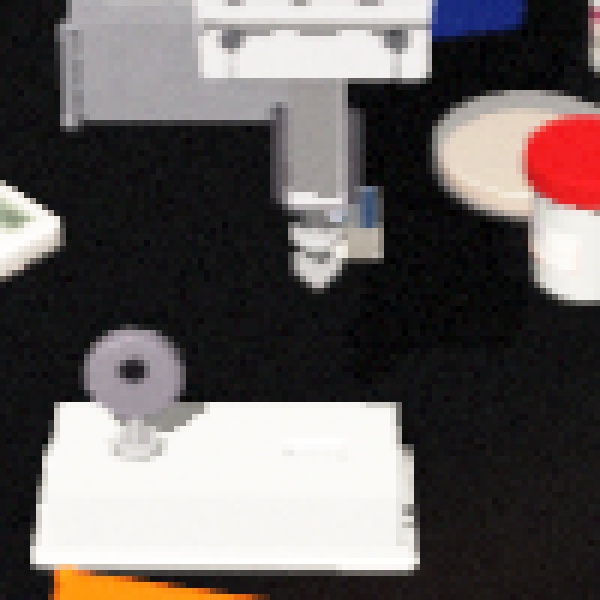

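```bash
python3 - <<'E'
from h import *
print(proj("side",(.545,-.2148,.0996)),plane("side",(292.3,262.8),.0996))
# bow in stand: known grasp position (.5447,-.215), top centre z.082
print(proj("top",(.5447,-.215,.082)),proj("side",(.5447,-.215,.082)))
s=cv2.imread("pics/side4.png");print(s[246:266,285:300].max(2))
E
```

```text
[291.66867329 263.11168888] [ 0.54645378 -0.21385504  0.0996    ]
[372.39488596 213.27541555] [291.53116828 269.92031839]
[[ 63  90 137 166 159 157 159 164 162 155 159 177 159  95 113]
 [ 58  94 140 215 237 237 238 216 160 161 157 191 182  95 101]
 [ 39  76 140 219 242 242 242 240 238 237 238 234 184  97 109]
 [ 24  28  77 146 179 182 182 180 177 180 179 183 167 144 139]
 [ 17  18  38  69  84 105 126 130 131 167 196 196 173 143 141]
 [ 18  22  20  27  44  85 116 127 122 138 199 204 146 145 140]
 [ 15  15  18 101 136 103 115 128 123 113 117 131 143 157 142]
 [ 17  21  19 144 212 202 197 208 191 178 195 197 176 180 182]
 [ 20  17  16 138 214 224 224 221 221 215 216 185 161 185 186]
 [ 19  19  15  69 161 219 231 231 232 227 197 206 217 185 186]
 [ 21  21  21  24  67 147 190 204 201 188 216 243 237 183 180]
 [ 20  18  21  73 171 187 124 134 129 117 189 239 230 178 181]
 [ 22  16  17  76 169 210 204 174 126 168 208 184 106  65  68]
 [ 20  18  17  72 171 215 218 210 209 209 215 167  46  17  17]
 [ 20  18  19  49 130 196 215 213 215 216 183 100  26  20  15]
 [ 18  23  18  22  42 122 196 217 213 184  98  36  16  17  17]
 [ 16  14  20  18  21  43  94 179 186 101  29  24  18  18  18]
 [ 16  20  18  22  17  18  29  63  62  28  12  16  16  16  20]
 [ 21  21  17  22  18  16  18  21  19  19  21  21  18  20  20]
 [ 23  19  21  22  15  18  15  16  16  19  16  19  16  19  14]]
```

Emit:
{"api": "apply_moves", "payload": {"moves": [[[7.1,31.2,0],[0,0,-0.005],0],[[7.1,31.2,0],[0,0,-0.005],0],[[7.1,31.2,0],[0,0,-0.005],0],[[7.1,31.2,0],[0,0,-0.005],0],[[7.1,31.2,0],[0,0,-0.005],0],[[7.1,31.2,0],[0,0,-0.005],0],[[7.1,31.2,0],[0,0,-0.005],0],[[7.1,31.2,0],[0,0,-0.005],0],[[7.1,31.2,1],[0,0,-0.005],0],[[7.1,31.2,1],[0,0,-0.005],0]]}}

```text
time: 6.28
tool_pos: [0.5131, 0.1048, 0.1365]
ee_rot: [-3.14, -0.005, 3.019]
wrist_force: [-0.3, -0.6, -1.3]
width: 0.0088
```

Emit:
{"api": "apply_moves", "payload": {"moves": [[[0,0,1],[0,0,0],0],[[0,0,1.5],[0,0,0],0],[[0,0,2],[0,0,0],0],[[0,0,2],[0,0,0],0],[[0,0,2],[0,0,0],0],[[0,0,2],[0,0,0],0],[[0,0,2],[0,0,0],0],[[0,0,2],[0,0,0],0],[[0,0,2],[0,0,0],0],[[0,0,2],[0,0,0],0]]}}

```text
time: 7.12
tool_pos: [0.5152, 0.1037, 0.1198]
ee_rot: [3.141, 0.001, 3.016]
wrist_force: [-0.4, -0.3, 0.1]
width: 0.0087
```

```bash
python3 - <<'E'
from h import *
a=optics.snapshot("side")[:,:,::-1];b=optics.snapshot("top")[:,:,::-1]
cv2.imwrite("pics/side5.png",a);cv2.imwrite("pics/top5.png",b)
cv2.imwrite("pics/v5.png",np.hstack([cv2.resize(a[180:240,235:305],(560,480),interpolation=cv2.INTER_NEAREST),cv2.resize(b[195:255,250:280],(240,480))]))
delta((.5155,.1045,.11),172.8)
E
```

```text
t 7.2167 pos [0.5151 0.1037 0.1196] rpy [1.7999e+02 1.0000e-02 1.7280e+02] F [-0.52  0.15 -0.27] w 0.0091
shift cm [-0.03  0.08  0.96] rotvec [ 0.0001  0.0002 -0.    ]
```

View pics/v5.png

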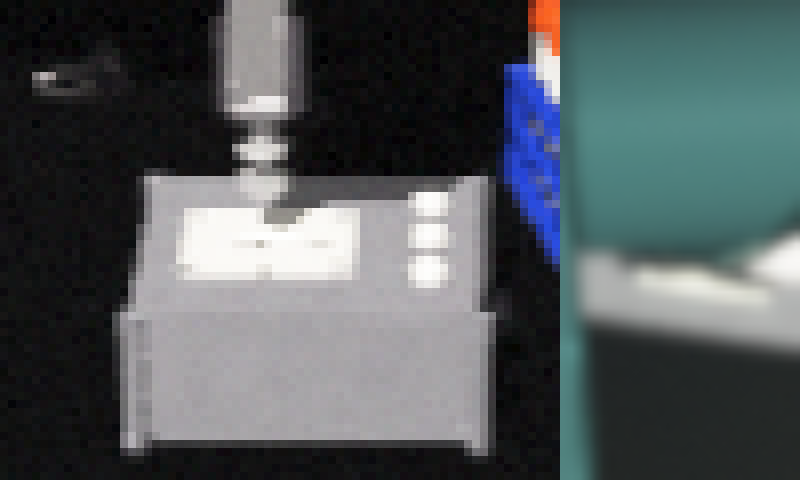

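```bash
python3 - <<'E'
from h import *
for u in((267.4,213.6),(274.5,210.0),(267.4,210),(268,210)): print(u,plane("side",u,.055).round(4))
s=cv2.imread("pics/side5.png");print(s[198:216,256:282].max(2))
delta((.516,.1043,.1075),172.8)
E
```

```text
(267.4, 213.6) [0.5134 0.0824 0.055 ]
(274.5, 210.0) [0.5348 0.1006 0.055 ]
(267.4, 210) [0.5149 0.103  0.055 ]
(268, 210) [0.5166 0.1028 0.055 ]
[[ 17  16  18  21  20  20  18  20 144 213 219 219 218 215 165  41  20  16
   14  11  19  13  12  14   7  12]
 [ 17  19  18  18  14  23  20  15  75 174 226 231 222 188 124  24  18  17
   10  10   2  11  16  13  10  10]
 [ 10  19  19  18  17  20  20  18  23  62 101 143 135  66  43  21  22  17
   20  14  15   4  16   8  11  17]
 [ 37  22  21  18  19  20  17  20  76 170 184 130 126 112  90  44  21   9
   14  14   8  13  14  18  17  14]
 [166 164 169 169 167 170 167 165 177 203 211 208 203 207 171  99  78  80
   79  80  77  78  80  78  80  76]
 [179 177 178 179 181 180 180 177 186 209 216 216 214 217 181 103  84  83
   86  85  84  85  79  80  84  81]
 [175 175 177 179 181 177 178 179 177 186 204 215 215 185 119  86  86  85
   87  84  83  85  85  85  81  83]
 [173 177 177 178 177 178 175 179 176 178 182 195 172 118  86  82  83  82
   84 132 169 169 170 168 170 170]
 [176 178 227 237 241 251 249 250 250 249 250 233 153 144 145 146 143 221
  249 24
[... 476 characters left out ...]
 251 250 251 251 251 250 250 250 249 250 251 251 251 251 250
  250 250 250 251 245 215 176 177]
 [177 231 248 249 251 251 251 251 251 251 251 251 251 251 250 251 251 251
  250 251 246 244 245 209 178 179]
 [191 192 216 242 249 250 250 250 251 250 250 239 235 250 250 250 251 251
  251 250 245 239 233 198 178 177]
 [179 202 227 232 234 236 234 234 233 234 234 215 207 234 234 235 235 234
  235 235 225 220 225 196 180 179]
 [180 183 186 189 188 184 186 186 184 186 187 180 184 184 185 186 187 186
  187 186 181 181 181 178 177 177]]
t 7.2167 pos [0.5151 0.1037 0.1196] rpy [1.7999e+02 1.0000e-02 1.7280e+02] F [-0.52  0.15 -0.27] w 0.0091
shift cm [-0.08  0.07  1.21] rotvec [ 0.0001  0.0002 -0.    ]
```

Emit:
{"api": "apply_moves", "payload": {"moves": [[[-0.05,0.05,0.4],[0,0,0],0],[[-0.05,0.05,0.8],[0,0,0],0],[[-0.05,0.05,1.1],[0,0,0],0],[[-0.05,0.05,1.1],[0,0,0],0],[[-0.05,0.05,1.1],[0,0,0],0],[[-0.05,0.05,1.1],[0,0,0],0],[[-0.05,0.05,1.1],[0,0,0],0],[[-0.05,0.05,1.1],[0,0,0],0],[[-0.05,0.05,1.1],[0,0,0],0],[[-0.05,0.05,1.1],[0,0,0],0]]}}

```text
time: 8.05
tool_pos: [0.5157, 0.1041, 0.1087]
ee_rot: [3.141, 0.0, 3.016]
wrist_force: [-0.6, -0.1, -0.3]
width: 0.009
```

```bash
python3 - <<'E'
from h import *
a=optics.snapshot("side")[:,:,::-1]
cv2.imwrite("pics/side6.png",a)
cv2.imwrite("pics/v6.png",cv2.resize(a[185:225,245:295],(750,600),interpolation=cv2.INTER_NEAREST))
delta((.5155,.1043,.1),172.8)
o=robot.get_obs()['tool_pos'];print(proj("side",o-[0,0,.0505]))
E
```

```text
t 8.1 pos [0.5157 0.1041 0.1087] rpy [1.7999e+02 2.0000e-02 1.7279e+02] F [ 0.08 -1.04  0.03] w 0.0082
shift cm [0.02 0.02 0.87] rotvec [ 0.0001  0.0003 -0.0002]
[267.6245512 208.8184309]
```

View pics/v6.png

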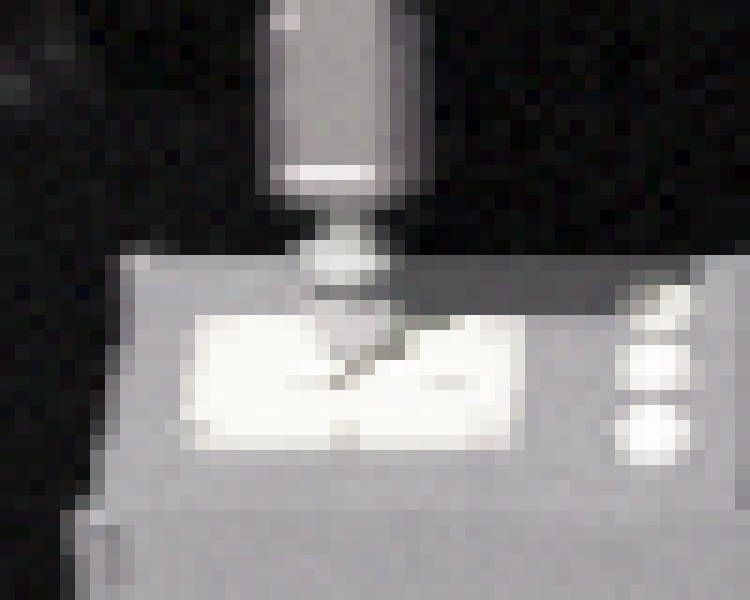

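Emit:
{"api": "apply_moves", "payload": {"moves": [[[0,0,0.1],[0,0,0],0],[[0,0,0.2],[0,0,0],0],[[0,0,0.3],[0,0,0],0],[[0,0,0.4],[0,0,0],0],[[0,0,0.5],[0,0,0],0],[[0,0,0.6],[0,0,0],0],[[0,0,0.6],[0,0,0],0],[[0,0,0.6],[0,0,0],0],[[0,0,0.6],[0,0,0],0],[[0,0,0.6],[0,0,0],0]]}}

```text
time: 8.93
tool_pos: [0.5157, 0.1041, 0.1026]
ee_rot: [3.141, 0.0, 3.016]
wrist_force: [0.3, -0.6, -0.4]
width: 0.0085
```

Emit:
{"api": "apply_moves", "payload": {"moves": [[[0,0,0.1],[0,0,0],0],[[0,0,0.2],[0,0,0],0],[[0,0,0.3],[0,0,0],0],[[0,0,0.4],[0,0,0],0],[[0,0,0.5],[0,0,0],0],[[0,0,0.6],[0,0,0],0],[[0,0,0.6],[0,0,0],0],[[0,0,0.6],[0,0,0],0],[[0,0,0.6],[0,0,0],0],[[0,0,0.6],[0,0,0],0]]}}

```text
time: 9.77
tool_pos: [0.5157, 0.1041, 0.0966]
ee_rot: [3.142, 0.0, 3.016]
wrist_force: [0.0, -0.7, -0.3]
width: 0.0089
```

```bash
python3 - <<'E'
from h import *
a=optics.snapshot("side")[:,:,::-1]
cv2.imwrite("pics/v7.png",cv2.resize(a[185:225,245:295],(750,600),interpolation=cv2.INTER_NEAREST))
delta((.5157,.1041,.0845),172.8)
print(robot.get_obs()['wrist_torque'])
E
```

```text
t 9.8167 pos [0.5157 0.1041 0.0966] rpy [1.7999e+02 1.0000e-02 1.7279e+02] F [ 0.08 -0.58  0.52] w 0.0089
shift cm [-0.   -0.    1.21] rotvec [ 0.0002  0.0002 -0.0002]
[0.06170148 0.00635271 0.02191199]
```

View pics/v7.png

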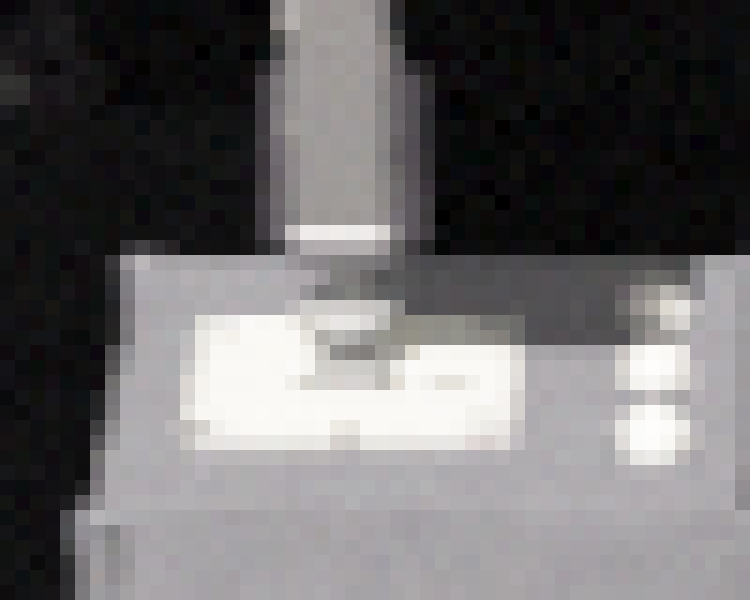

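Emit:
{"api": "apply_moves", "payload": {"moves": [[[0,0,0.1],[0,0,0],0],[[0,0,0.2],[0,0,0],0],[[0,0,0.3],[0,0,0],0],[[0,0,0.4],[0,0,0],0],[[0,0,0.5],[0,0,0],0],[[0,0,0.6],[0,0,0],0],[[0,0,0.7],[0,0,0],0],[[0,0,0.8],[0,0,0],0],[[0,0,0.8],[0,0,0],0],[[0,0,0.8],[0,0,0],0]]}}

```text
time: 10.65
tool_pos: [0.5156, 0.1041, 0.0884]
ee_rot: [3.142, -0.0, 3.016]
wrist_force: [0.6, -0.5, 0.3]
width: 0.0089
```

Emit:
{"api": "apply_moves", "payload": {"moves": [[[0,0,0.1],[0,0,0.03],0],[[0,0,0.15],[0,0,0.05],0],[[0,0,0.2],[0,0,0],0],[[0,0,0.25],[0,0,-0.05],0],[[0,0,0.3],[0,0,0],0],[[0,0,0.35],[0,0,0.05],0],[[0,0,0.4],[0,0,0],0],[[0,0,0.4],[0,0,-0.05],0],[[0,0,0.4],[0,0,0],0],[[0,0,0.4],[0,0,0],0]]}}

```text
time: 11.48
tool_pos: [0.5162, 0.1041, 0.0858]
ee_rot: [3.141, 0.002, 3.015]
wrist_force: [-0.4, 0.3, 4.4]
width: 0.0088
```

```bash
python3 - <<'E'
from h import *
a=optics.snapshot("side")[:,:,::-1]
cv2.imwrite("pics/v8.png",cv2.resize(a[185:225,245:295],(750,600),interpolation=cv2.INTER_NEAREST))
delta((.5157,.1041,.0845),172.8)
print(robot.get_obs()['wrist_torque'])
E
```

```text
t 11.5333 pos [0.5163 0.1041 0.0858] rpy [1.7998e+02 1.1000e-01 1.7282e+02] F [-0.52 -0.39  4.68] w 0.0088
shift cm [ 0.06 -0.01  0.13] rotvec [0.0003 0.002  0.0004]
[-0.00087973  0.20339369  0.00894892]
```

View pics/v8.png

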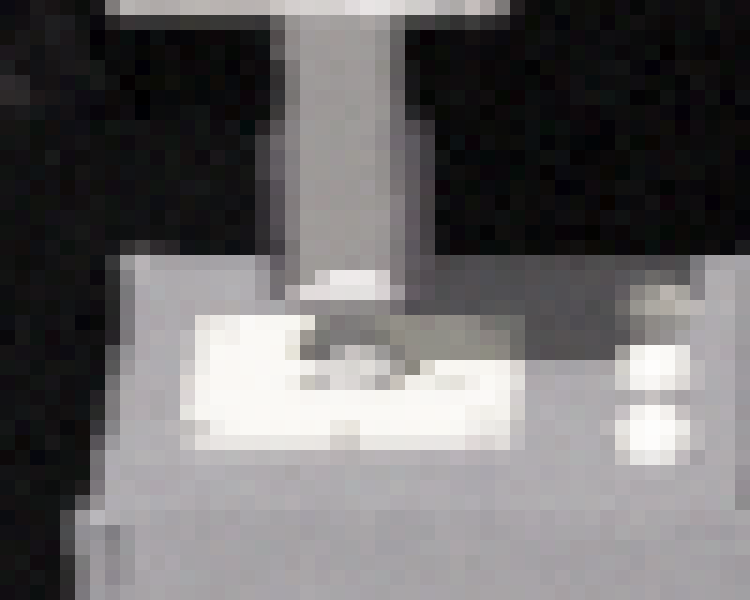

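Emit:
{"api": "apply_moves", "payload": {"moves": [[[0,0,0.1],[0,0,0.04],0],[[0,0,0.15],[0,0,0.06],0],[[0,0,0.2],[0,0,0],0],[[0,0,0.25],[0,0,-0.06],0],[[0,0,0.3],[0,0,0],0],[[0,0,0.35],[0,0,0.06],0],[[0,0,0.4],[0,0,0],0],[[0,0,0.4],[0,0,-0.06],0],[[0,0,0.4],[0,0,0],0],[[0,0,0.4],[0,0,0],0]]}}

```text
time: 12.37
tool_pos: [0.5168, 0.1041, 0.0843]
ee_rot: [3.141, 0.004, 3.015]
wrist_force: [-4.3, -1.4, 14.5]
width: 0.0085
```

```bash
python3 - <<'E'
from h import *
a=optics.snapshot("side")[:,:,::-1]
cv2.imwrite("pics/v9.png",cv2.resize(a[185:225,245:295],(750,600),interpolation=cv2.INTER_NEAREST))
delta((.5157,.1041,.0845),172.8)
print(robot.get_obs()['wrist_torque'])
E
```

```text
t 12.4167 pos [0.5168 0.1042 0.0843] rpy [179.96   0.22 172.83] F [-4.13 -1.79 15.21] w 0.009
shift cm [ 0.11 -0.02 -0.02] rotvec [0.0007 0.0039 0.0006]
[-0.1545637   0.89521495 -0.01807825]
```

View pics/v9.png

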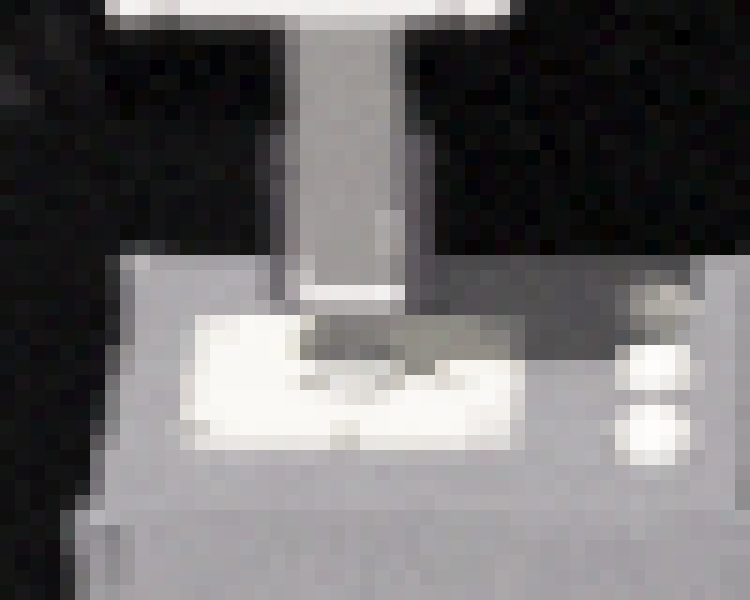

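```bash
python3 - <<'E'
from h import *
a=optics.snapshot("side")[:,:,::-1]; cv2.imwrite("pics/side10.png",a)
c=np.array([.5168,.1042,0])
for z in(.055,.058,.061): print(z,"collar bottom front",proj("side",c+[-.001,-.009,z]),"collar top back",proj("side",c+[0,.009,z+.004]),"bow bottom front",proj("side",c+[0,-.0045,z+.016]),"neck base",proj("side",c+[0,-.004,z+.004]))
print(a[196:216,260:278].max(2))
print(cv2.imread("pics/side0.png")[205:216,260:278].max(2))
E
```

```text
0.055 collar bottom front [267.92194841 211.31850423] collar top back [267.78539706 207.00225863] bow bottom front [268.01240318 205.51533144] neck base [268.11279342 209.19415661]
0.058 collar bottom front [267.89347255 210.38188741] collar top back [267.75708886 206.07137177] bow bottom front [267.98394899 204.56845488] neck base [268.08461623 208.25691796]
0.061 collar bottom front [267.86492564 209.44293368] collar top back [267.72871085 205.13818972] bow bottom front [267.95542359 203.61920822] neck base [268.05636889 207.3173459 ]
[[ 22  22  44  67 116 157 159 155 158 161 154 127  92  70  22  11  14  11]
 [ 19  20  49  75 129 156 158 160 158 158 151 131  95  70  13  16  12  15]
 [ 16  21  38  75 121 156 160 155 159 157 155 126  93  72  20  16   7  10]
 [ 19  19  33  72 132 162 160 161 158 158 172 155  96  71  19  11  17  15]
 [ 23  22  36  71 130 162 156 157 160 158 169 154  96  69  19  13  13  15]
 [ 18  16  30  74 134 161 157 157 154 159 160 141  95  71  20   6  15   9]
 [165 166 146 107 151 176 157 157 156 159 162 137  92  84  71  78  76  75]
 [178 178 154 109 167 195 158 15
[... 1069 characters left out ...]
247 248 249 248 246 232]
 [245 250 249 249 250 249 249 249 250 250 250 250 249 250 249 250 246 235]
 [249 249 249 250 249 249 249 250 249 249 249 249 249 250 250 249 249 249]
 [250 250 249 249 251 253 253 254 254 254 254 254 251 250 250 250 250 250]
 [249 249 250 249 241 237 236 198 236 251 251 249 249 244 230 230 242 249]
 [249 249 250 250 249 248 249 248 249 249 250 250 250 249 248 249 249 250]
 [250 249 250 250 250 250 250 250 250 250 249 250 250 250 250 250 243 242]
 [247 249 250 250 249 249 249 235 230 249 249 249 249 249 249 249 242 236]
 [231 232 231 232 232 232 232 211 204 232 233 231 233 233 232 232 219 216]
 [187 185 181 182 184 184 182 183 177 182 185 185 181 181 182 182 176 178]]
```

Fully home: the collar's front lower edge is at row ~211.3, as predicted for 55 mm. TCP z is 84.3 mm (84.5 expected) with 15 N of push. I'll ease the push and turn clockwise.

Emit:
{"api": "apply_moves", "payload": {"moves": [[[0.05,0,-0.1],[0,0,0],0],[[0.05,0,-0.2],[0,0,0],0],[[0.05,0,-0.2],[0,0,0.05],0],[[0.05,0,-0.2],[0,0,0.1],0],[[0.05,0,-0.2],[0,0,0.2],0],[[0.05,0,-0.2],[0,0,0.3],0],[[0.05,0,-0.2],[0,0,0.4],0],[[0.05,0,-0.2],[0,0,0.5],0],[[0.05,0,-0.2],[0,0,0.5],0],[[0.05,0,-0.2],[0,0,0.5],0]]}}

```text
time: 13.3
tool_pos: [0.5164, 0.1037, 0.0843]
ee_rot: [3.14, 0.003, 2.516]
wrist_force: [-1.1, -1.6, 8.4]
width: 0.0088
```

```bash
python3 - <<'E'
from h import *
a=optics.snapshot("side")[:,:,::-1]
cv2.imwrite("pics/v11.png",cv2.resize(a[165:225,235:305],(700,600),interpolation=cv2.INTER_NEAREST))
delta((.5157,.1041,.0845),172.8)
print(robot.get_obs()['wrist_torque'],robot.get_obs()['joint_positions'])
E
```

```text
t 13.35 pos [0.5164 0.1037 0.0843] rpy [179.92   0.2  144.19] F [-0.53 -1.83  7.5 ] w 0.0086
shift cm [ 0.08 -0.01 -0.02] rotvec [ 4.000e-04  3.700e-03 -4.993e-01]
[-0.36741951  0.09586887 -0.00701372] [ 9.12453515e-02  1.00241570e-01  1.62919160e+00 -1.28720189e-03
  1.40865856e+00 -8.54336011e-01]
```

View pics/v11.png

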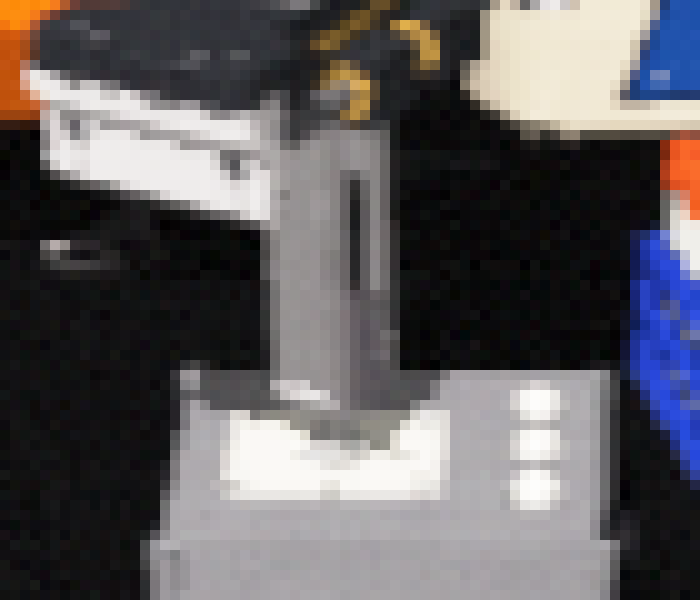

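Emit:
{"api": "apply_moves", "payload": {"moves": [[[0,0,0],[0,0,0.1],0],[[0,0,0],[0,0,0.2],0],[[0,0,0],[0,0,0.3],0],[[0,0,0],[0,0,0.4],0],[[0,0,0],[0,0,0.5],0],[[0,0,0],[0,0,0.6],0],[[0,0,0],[0,0,0.7],0],[[0,0,0],[0,0,0.8],0],[[0,0,0],[0,0,0.9],0],[[0,0,0],[0,0,0.9],0]]}}

```text
time: 14.18
tool_pos: [0.5163, 0.1036, 0.0843]
ee_rot: [3.138, 0.001, 1.613]
wrist_force: [-0.6, -1.6, 7.8]
width: 0.0088
```

```bash
python3 - <<'E'
from h import *
a=optics.snapshot("side")[:,:,::-1];b=optics.snapshot("top")[:,:,::-1]
cv2.imwrite("pics/v12.png",np.hstack([cv2.resize(a[165:225,235:305],(480,420),interpolation=cv2.INTER_NEAREST),cv2.resize(b[185:255,245:298],(318,420))]))
delta((.5157,.1041,.0845),172.8)
print(robot.get_obs()['wrist_torque'])
E
```

```text
t 14.2833 pos [0.5163 0.1036 0.0843] rpy [1.7982e+02 8.0000e-02 9.2630e+01] F [-0.24 -1.93  7.52] w 0.0088
shift cm [ 0.06 -0.06 -0.02] rotvec [ 0.0017  0.0034 -1.3993]
[-0.40861075  0.18178723  0.09378395]
```

View pics/v12.png

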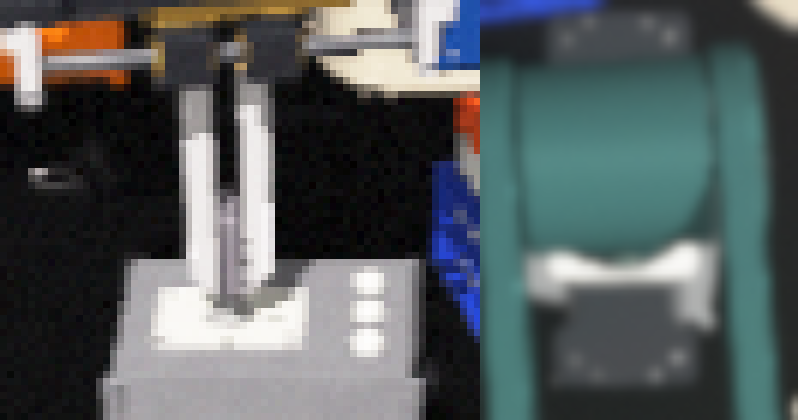

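Emit:
{"api": "apply_moves", "payload": {"moves": [[[0,0,0],[0,0,0.05],0],[[0,0,0],[0,0,0.1],0],[[0,0,0],[0,0,0.15],0],[[0,0,0],[0,0,0.2],0],[[0,0,0],[0,0,0.24],0],[[0,0,0],[0,0,0.27],0],[[0,0,0],[0,0,0.3],0],[[0,0,0],[0,0,0.3],0],[[0,0,0],[0,0,0.3],0],[[0,0,0],[0,0,0.3],0]]}}

```text
time: 15.12
tool_pos: [0.5163, 0.1036, 0.0843]
ee_rot: [3.138, 0.0, 1.317]
wrist_force: [-1.5, -1.5, 8.4]
width: 0.009
```

```bash
python3 - <<'E'
from h import *
delta((.5157,.1041,.0845),172.8)
print(robot.get_obs()['wrist_torque'])
E
```

```text
t 15.1167 pos [0.5163 0.1036 0.0843] rpy [1.7981e+02 2.0000e-02 7.5460e+01] F [-1.45 -1.52  8.37] w 0.009
shift cm [ 0.04 -0.07 -0.02] rotvec [ 0.0022  0.0031 -1.699 ]
[-0.46218724  0.25933766  0.12816562]
```

Emit:
{"api": "apply_moves", "payload": {"moves": [[[0,0,0],[0,0,0.02],0],[[0,0,0],[0,0,0.04],0],[[0,0,0],[0,0,0.06],0],[[0,0,0],[0,0,0.06],0],[[0,0,0],[0,0,0.06],0],[[0,0,0],[0,0,0.06],0],[[0,0,0],[0,0,0.06],0],[[0,0,0],[0,0,0.06],0],[[0,0,0],[0,0,0.06],0],[[0,0,0],[0,0,0.06],0]]}}

```text
time: 15.95
tool_pos: [0.5163, 0.1036, 0.0843]
ee_rot: [3.138, 0.0, 1.257]
wrist_force: [-0.8, -1.6, 7.9]
width: 0.0088
```

```bash
python3 - <<'E'
from h import *
delta((.5157,.1041,.0845),172.8)
for i in range(2):
    a=optics.snapshot("side")[:,:,::-1];o=robot.get_obs();print(o['wrist_torque'],o['joint_torque'][5])
cv2.imwrite("pics/v13.png",cv2.resize(a[165:225,235:305],(700,600),interpolation=cv2.INTER_NEAREST))
E
```

```text
t 15.95 pos [0.5163 0.1036 0.0843] rpy [1.798e+02 1.000e-02 7.205e+01] F [-0.75 -1.59  7.91] w 0.0088
shift cm [ 0.03 -0.07 -0.02] rotvec [ 0.0024  0.0033 -1.7585]
[-0.46091276  0.22963026  0.32272099] 0.29248871840536594
[-0.46588352  0.20763374  0.29179832] 0.2924763411283493
```

View pics/v13.png

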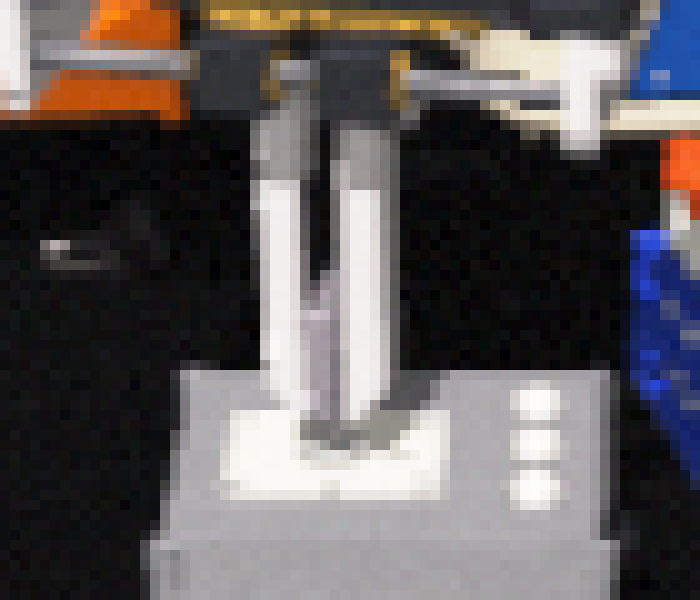

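The torque jumped from 0.13 to 0.3 N m, above the spring's 0.14, so the plug is at its stop. I'll hold one more second, check the scene, then hand in.

Emit:
{"api": "apply_moves", "payload": {"moves": [[[0,0,0],[0,0,0],0],[[0,0,0],[0,0,0],0],[[0,0,0],[0,0,0],0],[[0,0,0],[0,0,0],0],[[0,0,0],[0,0,0],0],[[0,0,0],[0,0,0],0],[[0,0,0],[0,0,0],0],[[0,0,0],[0,0,0],0],[[0,0,0],[0,0,0],0],[[0,0,0],[0,0,0],0]]}}

```text
time: 16.88
tool_pos: [0.5163, 0.1036, 0.0843]
ee_rot: [3.138, 0.0, 1.257]
wrist_force: [-0.8, -1.5, 8.0]
width: 0.0084
```

```bash
python3 - <<'E'
from h import *
a=optics.snapshot("side")[:,:,::-1];o=robot.get_obs();print(o['time'],o['tool_pos'],o['ee_rot'],o['wrist_force'],o['wrist_torque'],o['joint_torque'][5],o['width'])
cv2.imwrite("pics/side14.png",a)
E
```

```text
16.9333 [0.51627118 0.10359263 0.08431301] [3.13815664e+00 2.33520139e-04 1.25747035e+00] [-1.03950498 -2.29789471  8.75183342] [-0.40875443  0.24853255  0.29030557] 0.29248625971376896 0.008770758172586865
```

View pics/side14.png

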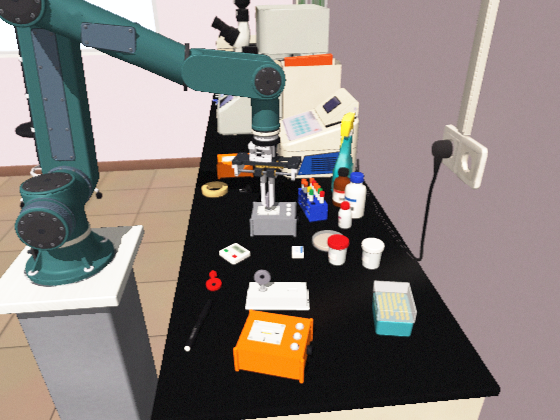

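The round key is still standing in the stand (262,277). The other things look where they were, and the square key is held turned in the grey box (268,210).

```bash
python3 -c "
from bench import job
print(job.close_job())"
```

```text
the job is handed in; nothing more can be done
None
```

The square-bowed key is fully home in the grey box, turned a quarter clockwise to its stop. The gripper was still holding it there when I handed the job in, at about 17 s of the 58 s allowed.

- **Getting it home:** I lifted the key straight out of the stand, lowered it into the slot and wiggled it a few degrees under about 15 N. The tool stopped at z 84.3 mm (84.5 mm expected), and the collar's lower edge showed where it should be when resting on the plate.
- **Turning:** I turned the gripper about 101° in all. The torque was 0.13 N m near 97° and rose to a steady 0.29 N m over the last second, well above the spring's 0.14 N m, so the key is against its stop. It held steady under about 8 N of downward push, with the grip still closed on the bow at 8.8 mm.
- **Rest of the bench:** In the last side picture the round key is still standing in its stand, and the other things look where they were; I judged that by eye.

**Checks that disagreed:**
- The two cameras differed by 2 to 4 mm, so I lined the key up with the slot in the side view.
- The pins seemed to resist later than I expected, at about 19 mm of depth rather than 14 to 18 mm. The height and collar checks still showed the key fully home.

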